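# Stopper a sample cell in the clamp nest and hold it in the photometer beam

### The arm

A 6-joint arm with a two-finger parallel gripper is mounted at the origin on a cart in front of the work surface, level with it; the furniture and walls round the work are solid. World frame = base frame: x ahead of the robot, y to its left, z up, the work surface at z = 0. Lengths are in mm, angles in rad, forces in N, time in s.
With the tool pointing down it reaches from about 325 to 900 mm from the base axis. Payload 3.5 kg.
Tool frame: the origin (TCP) lies on the centre line of the jaws, within the pads' length; the fingertips stand ctrl.tip_reach ahead of it and the grasp point (between the pads) lies 3 mm ahead of it (ctrl.tip_reach is the distance from the TCP to the fingertips, in mm); z points along the fingers, y is the line along which they close (so a half turn about z gives the same grasp; the last joint's range is limited). The gripper opens to 85 mm and grips with 20 to 120 N. Pads are 22 mm wide; open, the fingers measure 114 mm over their backs; the gripper's body (76 mm by 85 mm) begins 54 mm behind the grasp point. The pads swing forward as they close: fully open they stand 13 mm farther back than shut.
Start: joints at [-1.377, 0.276, -0.026, 1.268, 0, 1.467], TCP at [182.776, -597.674, 227.713] pointing down, gripper open.
Joint ranges: [-3.12, 3.12], [-0.85, 1.88], [-1.08, 1.24], [-1.95, 2.15], [-1.57, 1.53], [-3.14, 3.14]. Speed limits (rad/s): [2.57, 2.57, 3.14, 3.14, 3.14, 3.14].

### API

Orientations are given as a unit quaternion [x, y, z, w].
In Python, from station import status, imaging, workorder, ctrl gives the robot as it stands. The module is installed in compiled form; this text tells all that it offers.
- The arm moves only by the tool apply_moves, never from a script. Its argument "series" is a list of rows, each an object with "translation": the shift along the tool's x, y, z in cm, a list of three; "spin": the turn about the tool's z in degrees. In form: [{"translation": [dx, dy, dz], "spin": spin}, ...]. A call has 1 to 20 rows; each row shifts and turns the commanded pose from where the row before left it, along the tool's axes as they then stand; what a row does not reach is not made up. A row lasts 1/12 s, in which the tool goes at most 41.7 mm and 7.16 degrees, less where a joint would pass 70% of its speed; a pose out of reach is approached as far as the arm can. A call with a gripper value outside its range is refused whole. "hand" is the opening, from 0 (shut) to 1 (fully open), set as the call begins (left out, the last holds). The fingers move at their own pace and stop on an object; the grip force is fixed at half the most. Time passes only in rows, so rows that do not move let the fingers close. It gives the time, the measured TCP pose, the force, the opening and the grip force at its end, in the units of the state.
- status.sense(): the state, without advancing time (a new reading comes with each control period).
- imaging.camera(name): name is "scene" or "top" or "wrist"; returns (picture, depth): 420x560x3 uint8, red, green, blue; 420x560 float32, mm along the optical axis (not along the pixel's ray), 0 where there is no reading.
- imaging.get_calibration(name): a dict with "fx", "fy", "cx", "cy" (pixels), "k1" (the pictures are not rectified: a ray, as slopes to the right and down, at radius r is drawn at 1 + k1 r^2 times it, then the intrinsics apply), "extrinsics" (4x4, takes a point from world to camera coordinates). Camera axes: x right, y down, z forward; pixel columns grow to the right and rows downward; lengths in mm; the calibration is good to about 2 mm. A picture is of the moment at which its call begins: read the wrist's pose just before it. get_calibration takes no time and is no camera call; for the wrist camera it gives the pose at the moment of the call.
- workorder.finish_job(): hands the job in; it is judged then, once.
The state is a dict: "time": time; "joint_positions": joint angles; "joint_velocities": joint speeds; "effort": joint torques, N m; "tool_pos": TCP position; "tcp_rot": TCP orientation; "ft_force": force on the tool from outside, world axes, zero at the start; "ft_torque": the same for the moment, N m; "grip_width": opening from 0.0 (shut) to 1.0 (fully open); "grip_force": force on a finger pad.
Only numpy, scipy, OpenCV 4.12 (cv2) and the standard library are available. Lean on these libraries where they do the work, as an engineer would, in place of code of your own. Each camera call takes 0.05 s, during which the arm holds its last target. There are 200 camera calls.

### The job

Swing the red clamp arm over onto the blue stopper and press it down until the stopper is fully home in the sample cell, then swing the arm back over past upright. Lift the cell out of the nest gripping it only by its two broad frosted faces, never touching its clear end windows with the fingers, and hold it upright in the photometer's light path: its middle at the middle of the gap and on the beam, windows squarely facing the two heads. Finish still holding it there, touching nothing else, and leave the other things on the table alone.

Things in the scene. Friction and masses are not known exactly. Their poses are not given: they have to be found in the camera images.
- clamp_nest: fixed nest: aluminium base 136 x 70 x 10 mm, black pocket block (40 x 30 mm, top at 32 mm), steel bracket with red clamp arm. Origin on the table under the pocket's centre; z up; x from bracket to pocket (base from x = -95 to +41 mm). Pocket open on top, 24.5 (x) x 14.5 x 14 mm deep, floor 18 mm above the table. Bracket at x = -60 mm, 26 x 33 mm, top at 94 mm
- clamp_hinge (a point): middle of the clamp arm's hinge pin: x = -60 mm in the nest's frame, 85 mm above the table; the pin lies along the nest's y. The arm is 14 mm wide, 10 mm thick, 120 g; its rubber foot is 60 mm from the pin, its cross bar 110 mm
- clamp_arm (a joint): red clamp arm's angle (rad): 0 = level along the nest's +x, foot on a fully seated stopper; grows as it swings up and back; 1.57 upright; stops at -0.04 and 2.1; starts swung back. Beyond upright it stays open; before upright it sinks slowly on to the stopper, but its weight does not press the stopper in: some 3 N more, down on the bar, does
- clamp_bar (a point): middle of the black round cross bar at the arm's end (the handle): 12 mm diameter, 112 mm long, parallel to the hinge pin (the nest's y), 110 mm from the hinge axis; it can be pinched from above beside the arm, e.g. 38 mm from its middle, and turns in the grip as the arm swings
- cell: loose rectangular sample cell (cuvette), 22.5 (its x) x 12.5 (y) x 45 mm high, about 30 g, upright in the pocket, x along the nest's x to a few degrees; 31 mm of it above the block. Origin: centre of its underside, z up. Broad faces (+-y) frosted white, short ends (+-x) clear light-blue windows
- cell_center (a point): middle of the cell, 22.5 mm above its underside
- cell_frost_a: the frosted broad face on the cell's +y side, 21.5 x 45 mm, may be gripped (origin: the cell's own)
- cell_frost_b: the frosted broad face on the cell's -y side, 21.5 x 45 mm, may be gripped (origin: the cell's own)
- cell_window_a: the clear window on the cell's +x end, 9.5 x 45 mm, fingers must not touch it (origin: the cell's own)
- cell_window_b: the clear window on the cell's -x end, 9.5 x 45 mm, fingers must not touch it (origin: the cell's own)
- stopper (a joint): how far the blue stopper (19 x 9 x 8 mm, on top of the cell) is pressed in (m): 0 = standing 6 mm proud of the cell's top, 0.006 = fully home, its top then 8 mm above the cell's top; moves stiffly (5 N) and stays where it is left
- photometer: fixed open-path photometer: aluminium base 140 x 60 mm, 15 mm high, with two heads on posts, white lamp head at -x, black detector head at +x, 44 mm wide, tops 128 mm above the table; gap between their lens rings 68 mm, between the heads 76 mm. Origin on the table under the middle of the gap; z up; x along the beam
- beam_middle (a point): middle of the light beam (thin green line) between the heads, 110 mm above the table, above the photometer's origin
- mouse: black computer mouse, 113 x 57 x 39 mm, bystander, origin at its underside
- tape: roll of black tape, 58 mm wide, 19 mm high, bystander, origin at its underside
- beaker: clear beaker, 71 mm wide, 85 mm high, bystander, origin at its underside
- wash_bottle: white wash bottle with blue cap, 68 x 98 x 169 mm, bystander, origin at its underside; beyond it, along the back and the right of the table, stand tall solid instruments (front faces from about x = 0.5 m on the right): swing across close to the base
- vial_white: small vial with white cap, 16 mm wide, 38 mm high, bystander, origin at its underside
- vial_blue: small vial with blue cap, 16 mm wide, 38 mm high, bystander, origin at its underside
- pen: white pen, 145 mm long, lying, bystander, origin at its underside

How it is judged (in metres and radians):
On the way, in this order (a step that is already met when the one before it is completed fails the run):
1. the clamp arm comes over on to the stopper before the stopper is home (value of joint clamp_arm below 0.35 rad and value of joint stopper below 0.004 m), for 0.02 s.
2. the clamp arm is down on the stopper and the stopper is fully home (value of joint clamp_arm below 0.06 rad and value of joint stopper above 0.005 m), for 0.2 s.
3. the clamp arm is swung back past upright (value of joint clamp_arm above 1.62 rad), for 0.2 s.
4. the cell is lifted clear of the nest, gripped by both frosted faces (height (world z) of cell above 0.04 m and contact force between the fingers and cell_frost_a above 0.5 N and contact force between the fingers and cell_frost_b above 0.5 N), for 0.2 s.
At the end, for the whole second after the job is handed in: Held by both frosted faces, at rest, robot clear of photometer and nest; cell centre within 4 mm sideways, 8 mm in height and 12 mm along the beam of its middle; square within 0.14 rad, upright within 0.12; stopper in at least 5 of 6 mm; clamp arm beyond 1.62 rad (x of cell_center in the frame of photometer between -0.012 and 0.012 m and y of cell_center in the frame of photometer between -0.004 and 0.004 m and z of cell_center in the frame of photometer between 0.102 and 0.118 m and angle between the x axis of cell and the x axis of photometer, either way round below 0.14 rad and angle between cell's own z axis and vertical below 0.12 rad and contact force between the fingers and cell_frost_a above 0.5 N and contact force between the fingers and cell_frost_b above 0.5 N and contact force between each of the arm, the fingers and photometer below 0.2 N and contact force between the fingers and clamp_nest below 0.2 N and contact force between cell and photometer below 0.05 N and linear speed of cell below 0.02 m/s and value of joint clamp_arm above 1.62 rad and value of joint stopper above 0.005 m); the arm keeps its last pose, push and grip.
It fails at once if the fingers touch a clear window (contact force between the fingers and cell_window_a above 0.3 N or contact force between the fingers and cell_window_b above 0.3 N).
It fails at once if a bystander is moved more than 30 mm (distance of any of mouse, tape, beaker, wash_bottle, vial_white, vial_blue, pen from where it was at the start of the episode above 0.03 m).
It also fails if it takes over 67 s, if anything falls off the work surface, if the arm or the gripper's body presses on something with over 40 N, if the wrist force passes 120 N, or if a joint passes its speed limit or range.

## Working session

There is one attempt and no reset: what is moved stays moved. The work goes in short steps, Python scripts to look and compute and a tool call to move; the robot and the scene stay as the last step left them, time stands still between calls to the robot, and variables do not carry over. Pictures are saved under pics/ and viewed, at most 10 in all, crops included, and the job is handed in when it is done.

Besides the shell and the picture viewer there is one more tool, called after "Emit:" by a JSON object that holds its "api" and its "payload", one argument or row to a line. apply_moves: Moves the arm, as the interface text tells. Its arguments: {"type":"object","properties":{"series":{"type":"array"},"hand":{"type":"number"}},"required":["series"]}

```bash
mkdir -p pics; ls
cat > h.py <<'E'
import numpy as np, cv2
from station import status, imaging, workorder, ctrl
from scipy.spatial.transform import Rotation as R
def unproj(c,u,v,d):
    """pixels + depth -> world (N,3)"""
    u=np.atleast_1d(u).astype(float);v=np.atleast_1d(v).astype(float)
    r=rays(c,u,v); E=np.array(c['extrinsics']); P=r*np.atleast_1d(d)[:,None]
    return (P-E[:3,3])@E[:3,:3]
def rays(c,u,v):
    k=np.array([[c['fx'],0,c['cx']],[0,c['fy'],c['cy']],[0,0,1.]])
    p=np.stack([np.atleast_1d(u),np.atleast_1d(v)],-1).astype(float).reshape(-1,1,2)
    q=cv2.undistortPoints(p,k,np.array([c['k1'],0,0,0.])).reshape(-1,2)
    return np.c_[q,np.ones(len(q))]
def onplane(c,u,v,z):
    E=np.array(c['extrinsics']); d=rays(c,u,v)@E[:3,:3]; o=-E[:3,:3].T@E[:3,3]
    return o+d*((z-o[2])/d[:,2])[:,None]
def proj(c,P):
    E=np.array(c['extrinsics']);q=np.atleast_2d(P)@E[:3,:3].T+E[:3,3];q=q[:,:2]/q[:,2:]
    q=q*(1+c['k1']*(q**2).sum(1,keepdims=True)); return q*[c['fx'],c['fy']]+[c['cx'],c['cy']]
def snap(n,f=None):
    c=imaging.get_calibration(n); p,d=imaging.camera(n)
    if f: cv2.imwrite('pics/'+f,p[:,:,::-1]); np.savez('pics/'+f+'.npz',p=p,d=d,**{k:np.array(v) for k,v in c.items()})
    return c,p,d
def load(f):
    z=np.load('pics/'+f+'.npz'); return {k:z[k] for k in ('fx','fy','cx','cy','k1','extrinsics')},z['p'],z['d']
E
python3 - <<'E'
from h import *
a=snap('scene','scene1.png')[1];b=snap('top','top1.png')[1]
print(status.sense(),ctrl.tip_reach)
for n in('scene','top','wrist'):print(n,imaging.get_calibration(n))
E
```

```text
pics
{'time': 0.1, 'joint_positions': array([-1.37738329e+00,  2.77095956e-01, -2.77889903e-02,  1.26803706e+00,
        2.30975020e-06,  1.46742883e+00]), 'joint_velocities': array([-1.81439622e-03, -1.74229498e-03,  3.58232842e-03,  1.66454812e-03,
       -1.29799647e-04, -9.55637406e-05]), 'effort': array([ 1.50191604e-04, -4.46707606e+01,  2.96128607e+01,  8.47016461e-03,
       -9.12179985e-05,  5.84599292e-06]), 'tool_pos': array([ 182.64240435, -596.93311738,  226.62601273]), 'tcp_rot': array([ 9.89009794e-01,  1.47846198e-01, -4.66820090e-05, -1.06181216e-03]), 'ft_force': array([-0.61936585,  0.01265128,  0.61924949]), 'ft_torque': array([ 0.02311493, -0.04591799, -0.02150381]), 'grip_force': 0.0, 'grip_width': 1.0004101013551365} 22.0
scene {'fx': 393.30068400052454, 'fy': 393.30068400052454, 'cx': 279.6203830327799, 'cy': 209.70629081448948, 'k1': -0.07825894639488147, 'extrinsics': array([[-6.80692272e-01, -7.32084647e-01, -2.66477140e-02,
         3.41582600e+02],
       [-3.11284931e-01,  3.21978096e-01, -8.94109500e-01,
         2.25396788e+02],
       [ 6.63143818e-01
[... 435 characters left out ...]
52e-02,
         5.14879298e+02],
       [ 9.85684860e-02, -5.88591223e-03, -9.95112863e-01,
         1.25173977e+03],
       [ 0.00000000e+00,  0.00000000e+00,  0.00000000e+00,
         1.00000000e+00]])}
wrist {'fx': 365.95820889301666, 'fy': 365.95820889301666, 'cx': 278.51317387586266, 'cy': 210.22756719154816, 'k1': -0.05052429620137348, 'extrinsics': array([[ 2.91133153e-01, -9.56680713e-01, -1.87118916e-03,
        -6.22181274e+02],
       [-9.15177799e-01, -2.79071950e-01,  2.90806540e-01,
        -3.79270312e+01],
       [-2.78731204e-01, -8.29509540e-02, -9.56780045e-01,
         3.79791979e+02],
       [ 0.00000000e+00,  0.00000000e+00,  0.00000000e+00,
         1.00000000e+00]])}
```

View pics/scene1.png

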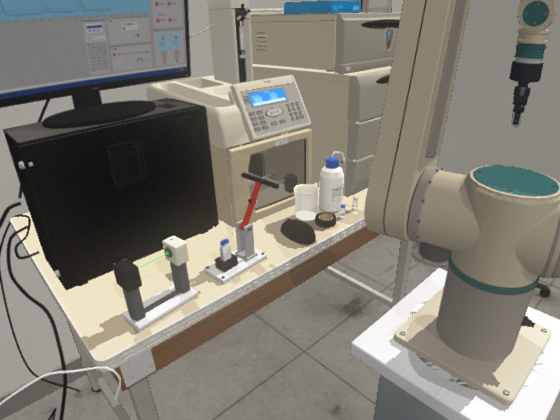

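View pics/top1.png

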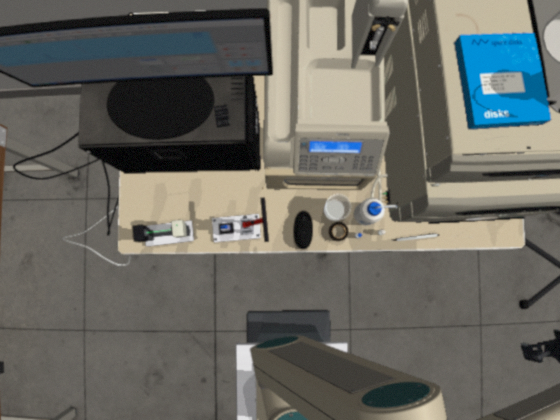

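The scene picture shows the photometer (front left, about 155,275), the nest (235,255) with its red arm swung back (255,200), and the bystanders to its right. In the top picture the photometer is at about (163,231), the nest at (237,228) and the cross bar at (264,218). The nest's x axis points to world +y.

Run:
```python
from h import *
c,p,d=load('top1.png')
cr=cv2.resize(p[190:255,115:305,::-1],None,fx=4,fy=4,interpolation=cv2.INTER_CUBIC)
c2,p2,d2=load('scene1.png')
cr2=cv2.resize(p2[165:325,110:310,::-1],None,fx=3.75,fy=3.75,interpolation=cv2.INTER_CUBIC)[:600-262]
cr2=cv2.resize(p2[165:325,110:310,::-1],(425,340),interpolation=cv2.INTER_CUBIC)
o=np.zeros((600,760,3),np.uint8);o[:260]=cr;o[260:,:425]=cr2;cv2.imwrite('pics/crop1.png',o)
v,u=np.mgrid[190:255,115:305];u=u.ravel();v=v.ravel();P=unproj(c,u,v,d[v,u]);q=p[v,u].astype(int)
hsv=cv2.cvtColor(p,cv2.COLOR_RGB2HSV)[v,u].astype(int)
def rep(n,m,e=None):
    m=m&(d[v,u]>0)
    if m.sum()<4:print(n,m.sum());return
    X=P[m];r=cv2.minAreaRect(X[:,:2].astype(np.float32))
    print(n,m.sum(),'px',u[m].min(),u[m].max(),v[m].min(),v[m].max(),'mean',X.mean(0).round(1),'lo',np.percentile(X,3,0).round(1),'hi',np.percentile(X,97,0).round(1),'rect',np.round(np.r_[r[0],r[1],r[2]],2))
h,s,V=hsv.T
rep('red',((h<8)|(h>172))&(s>120)&(V>60))
rep('blue',(h>100)&(h<125)&(s>120)&(V>60)&(u<260))
rep('bluesm',(h>95)&(h<125)&(s>60)&(u<260))
z=P[:,2]
rep('nest base',(z>5)&(z<15)&(u>205)&(u<270)&(s<30)&(V>110))
rep('photo base',(z>9)&(z<22)&(u>125)&(u<200)&(s<40)&(V>90))
rep('heads',(z>118)&(z<136)&(u<200))
rep('lamp',(z>118)&(z<136)&(u<200)&(V>120));rep('det',(z>118)&(z<136)&(u<200)&(V<100))
rep('high nest',(z>130)&(u>205)&(u<275)&(V<70))
```

```text
red 71 px 243 262 219 226 mean [488.  102.9 128.7] lo [481.9  73.7  90. ] hi [493.2 128.3 177.1] rect [487.91 100.86  11.6   55.19   1.08]
blue 20 px 220 226 225 227 mean [484.1 184.2  74.1] lo [481.2 176.   67.3] hi [487.5 193.   77.6] rect [484.13 184.43  17.25   6.35  85.29]
bluesm 40 px 220 230 224 228 mean [484.1 182.1  65.9] lo [478.7 172.3  30.6] hi [493.2 194.1  77.1] rect [485.85 182.5   24.13  14.61  88.81]
nest base 703 px 212 260 214 241 mean [482.2 159.4   9. ] lo [449.3  92.2   5.3] hi [519.9 221.8  14. ] rect [485.12 156.98  70.17 136.5    4.92]
photo base 348 px 146 193 220 245 mean [466.9 350.7  12. ] lo [439.3 285.2   9.2] hi [501.  408.4  17.9] rect [471.19 350.49  60.4  139.2    5.83]
heads 401 px 132 183 220 241 mean [470.6 352.2 125.7] lo [445.7 285.7 120.4] hi [495.1 417.6 130.3] rect [471.19 352.62  44.67 138.55   6.4 ]
lamp 200 px 133 183 220 241 mean [476.1 300.6 125.8] lo [455.4 284.4 120.7] hi [497.5 315.7 130.8] rect [471.64 351.4   44.1  136.03   5.8 ]
det 197 px 132 145 224 241 mean [465.2 403.3 125.6] lo [445.5 389.1 119.6] hi [485.5 418.6 129.8] rect [465.76 402.96  44.45  35.07  11.28]
high nest 143 px 251 267 198 240 mean [491.7  70.1 181.1] lo [442.2  61.1 143.4] hi [541.4 100.7 187.7] rect [490.77  83.89 105.36  39.53   4.61]
```

View pics/crop1.png

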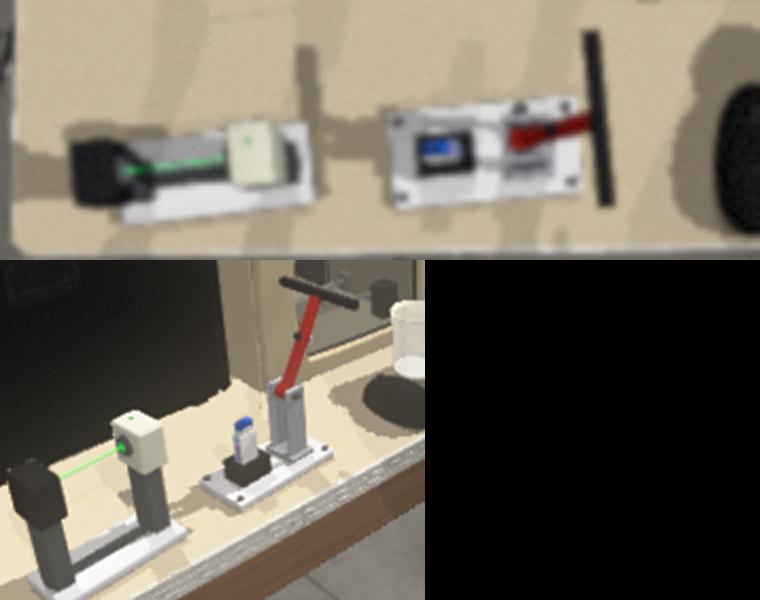

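The crops show the stopper on the cell at top-view pixel (223,226), the nest base at about (236,228), the bar running from (263,198) to (267,241), and both photometer heads. The depth data puts the nest pocket near (483,184) with yaw 94.9°, and the photometer near (471,351) with yaw about 96°. I'll travel close to the base and turn the tool for the bar.

Emit:
{"api": "apply_moves", "payload": {
  "series": [
    {"translation": [2.35, -3.28, -0.25], "spin": 0},
    {"translation": [2.35, -3.28, -0.25], "spin": 0},
    {"translation": [2.35, -3.28, -0.25], "spin": 0},
    {"translation": [2.35, -3.28, -0.25], "spin": 0},
    {"translation": [2.35, -3.28, -0.25], "spin": 0},
    {"translation": [2.35, -3.28, -0.25], "spin": 0},
    {"translation": [2.35, -3.28, -0.25], "spin": 0},
    {"translation": [2.35, -3.28, -0.25], "spin": 0},
    {"translation": [2.35, -3.28, -0.25], "spin": 0},
    {"translation": [2.35, -3.28, -0.25], "spin": 0},
    {"translation": [2.35, -3.28, -0.25], "spin": 0},
    {"translation": [2.35, -3.28, -0.25], "spin": 0},
    {"translation": [2.35, -3.28, -0.25], "spin": 0},
    {"translation": [0, 0, 0], "spin": -7},
    {"translation": [0, 0, 0], "spin": -7},
    {"translation": [0, 0, 0], "spin": -7},
    {"translation": [0, 0, 0], "spin": -7},
    {"translation": [0, 0, 0], "spin": -7},
    {"translation": [0, 0, 0], "spin": -7},
    {"translation": [0, 0, 0], "spin": -7}
  ]
}}

```text
time: 1.77
tool_pos: [349.8, -100.3, 259.8]
tcp_rot: [0.837, 0.547, -0.0, -0.0]
ft_force: [0.4, -0.7, 0.1]
grip_width: 1.003
grip_force: 0.0
```

Emit:
{"api": "apply_moves", "payload": {
  "series": [
    {"translation": [0, 0, 0], "spin": -7},
    {"translation": [0, 0, 0], "spin": -7},
    {"translation": [0, 0, 0], "spin": -7},
    {"translation": [0, 0, 0], "spin": -7},
    {"translation": [0, 0, 0], "spin": -7},
    {"translation": [0, 0, 0], "spin": -7},
    {"translation": [0, 0, 0], "spin": -7},
    {"translation": [0, 0, 0], "spin": -7},
    {"translation": [0, 0, 0], "spin": -7},
    {"translation": [0, 0, 0], "spin": -7},
    {"translation": [0, 0, 0], "spin": -7},
    {"translation": [0, 0, 0], "spin": -7},
    {"translation": [0, 0, 0], "spin": -7},
    {"translation": [0, 0, 0], "spin": -7},
    {"translation": [0, 0, 0], "spin": -7},
    {"translation": [0, 0, 0], "spin": -7},
    {"translation": [0, 0, 0], "spin": -7},
    {"translation": [0, 0, 0], "spin": 0}
  ]
}}

```text
time: 3.27
tool_pos: [349.8, -100.4, 259.8]
tcp_rot: [-0.045, 0.999, 0.0, -0.0]
ft_force: [0.7, -0.3, 0.3]
grip_width: 1.003
grip_force: 0.0
```

Emit:
{"api": "apply_moves", "payload": {
  "series": [
    {"translation": [-1.0, 3.27, 0], "spin": 0},
    {"translation": [-1.0, 3.27, 0], "spin": 0},
    {"translation": [-1.0, 3.27, 0], "spin": 0},
    {"translation": [-1.0, 3.27, 0], "spin": 0},
    {"translation": [-1.0, 3.27, 0], "spin": 0},
    {"translation": [0, 0, 0], "spin": 0},
    {"translation": [0, 0, 0], "spin": 0}
  ]
}}

```text
time: 3.85
tool_pos: [385.5, 68.2, 259.9]
tcp_rot: [-0.045, 0.999, -0.0, -0.0]
ft_force: [-0.1, -0.3, 0.4]
grip_width: 0.999
grip_force: 0.0
```

Run:
```python
from h import *
c,p,d=snap('wrist','w1.png')
s=status.sense();print(s['tool_pos'],R.from_quat(s['tcp_rot']).as_matrix()[:,0])
```

```text
[385.35075008  67.09078717 259.88266238] [-0.99618454 -0.0872658   0.0010256 ]
```

View pics/w1.png

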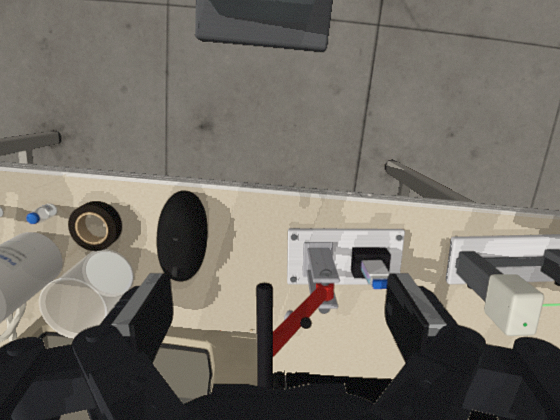

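The wrist view shows the near half of the bar at columns 256–272, rows 283–390, the red arm at (305,320), the cell and stopper at about (375,275) and the base plate corners at (290,230) to (405,285). Next I'll measure the bar, nest and stopper from the depth.

Run:
```python
from h import *
c,p,d=load('w1.png')
v,u=np.mgrid[180:400,180:560];u=u.ravel();v=v.ravel();P=unproj(c,u,v,d[v,u])
h,s,V=cv2.cvtColor(p,cv2.COLOR_RGB2HSV)[v,u].astype(int).T;z=P[:,2]
def rep(n,m):
    m=m&(d[v,u]>0);X=P[m];r=cv2.minAreaRect(X[:,:2].astype(np.float32))
    print(n,m.sum(),'px',u[m].min(),u[m].max(),v[m].min(),v[m].max(),'mean',X.mean(0).round(1),'lo',np.percentile(X,1,0).round(1),'hi',np.percentile(X,99,0).round(1),'rect',np.round(np.r_[r[0],r[1],r[2]],2));return X
X=rep('bar',(z>165)&(z<200)&(V<60)&(u>245)&(u<285)&(v<395))
t=X[X[:,2]>np.percentile(X[:,2],50)];print(np.polyfit(t[:,0],t[:,1],1),np.percentile(X[:,2],98))
rep('red',((h<8)|(h>172))&(s>120)&(z>70))
rep('stop',(h>100)&(h<125)&(s>120)&(u>340)&(u<420)&(z>50))
rep('stoptop',(h>100)&(h<125)&(s>90)&(u>340)&(u<420)&(z>73))
rep('celltop',(u>340)&(u<420)&(z>50)&(z<90)&(v<300))
rep('block',(u>330)&(u<420)&(z>28)&(z<36))
rep('base',(z>7)&(z<12.5)&(u>280)&(u<415)&(s<40))
rep('brtop',(z>88)&(z<100)&(s<60)&(u<345))
rep('pbase',(z>12)&(z<18)&(u>430)&(s<40))
rep('lamp',(z>124)&(z<133)&(u>430))
```

```text
bar 1562 px 257 272 283 388 mean [470.9  67.  184.7] lo [433.2  59.6 179.3] hi [515.7  75.2 186.9] rect [476.43  67.3   88.32  10.73   4.74]
[ 0.07790699 29.86120746] 186.78246086456258
red 1268 px 271 537 283 395 mean [482.1  97.8 135.5] lo [476.6  73.6  86.9] hi [491.2 130.2 181.5] rect [431.81 101.17 125.51  59.41   0.96]
stop 143 px 342 417 280 399 mean [462.  167.3 114.4] lo [365.6  94.3  72.6] hi [483.5 186.3 346.8] rect [498.26 169.07 304.67  51.47  24.82]
stoptop 184 px 341 419 279 399 mean [441.8 153.5 159.1] lo [365.2  83.1  73.9] hi [483.1 186.  348.1] rect [423.01 139.13 150.98  22.5   39.73]
celltop 395 px 366 388 268 288 mean [476.3 179.5  65.6] lo [471.9 171.6  50.3] hi [485.4 191.7  77.3] rect [478.66 182.55  13.39  21.9    5.73]
block 729 px 331 390 253 390 mean [520.5 185.3  31.9] lo [463.7 162.6  28.1] hi [647.4 227.1  35.8] rect [555.   196.04  73.03 185.29  89.9 ]
base 3400 px 287 404 229 373 mean [472.4 151.9  10.1] lo [443.5  88.6   7.9] hi [518.8 221.7  12.1] rect [547.22 161.42 202.16 135.8    4.66]
brtop 798 px 180 339 271 389 mean [545.6  63.8  93.1] lo [463.9 -15.7  88.1] hi [603.9 135.6  99.8] rect [547.36  71.23  53.15 202.13  46.05]
pbase 1874 px 449 559 237 284 mean [462.2 352.4  13.5] lo [437.3 285.1  12. ] hi [500.5 409.1  17.5] rect [467.35 348.73  59.96 131.58   6.26]
lamp 1356 px 504 543 292 335 mean [472.  297.9 127.4] lo [451.7 284.2 124.3] hi [494.5 313.7 129.3] rect [473.28 299.01  43.86  30.49   5.65]
```

Emit:
{"api": "apply_moves", "payload": {
  "series": [
    {"translation": [-2.21, -0.23, 0], "spin": 0},
    {"translation": [-2.21, -0.23, 0], "spin": 0},
    {"translation": [-2.21, -0.23, 0], "spin": 0},
    {"translation": [0, 0, 1.9], "spin": 0},
    {"translation": [0, 0, 1.9], "spin": 0},
    {"translation": [0, 0, 1.9], "spin": 0},
    {"translation": [0, 0, 1.9], "spin": 0},
    {"translation": [0, 0, 0], "spin": 0},
    {"translation": [0, 0, 0], "spin": 0}
  ]
}}

```text
time: 4.65
tool_pos: [451.2, 64.2, 183.3]
tcp_rot: [-0.042, 0.999, -0.0, -0.002]
ft_force: [0.9, 0.4, 0.3]
grip_width: 1.0
grip_force: 0.0
```

Emit:
{"api": "apply_moves", "payload": {
  "series": [
    {"translation": [0, 0, 0], "spin": 0},
    {"translation": [0, 0, 0], "spin": 0},
    {"translation": [0, 0, 0], "spin": 0},
    {"translation": [0, 0, 0], "spin": 0},
    {"translation": [0, 0, 0], "spin": 0},
    {"translation": [0, 0, 0], "spin": 0},
    {"translation": [0, 0, 0], "spin": 0},
    {"translation": [0, 0, 0], "spin": 0}
  ],
  "hand": 0
}}

```text
time: 5.32
tool_pos: [452.4, 65.7, 184.3]
tcp_rot: [-0.044, 0.999, -0.0, 0.0]
ft_force: [-0.1, 0.2, -0.1]
grip_width: -0.005
grip_force: 0.0
```

The fingers shut on nothing, so I'll look.

Run:
```python
from h import *
c,p,d=snap('wrist','w2.png')
c2,p2,d2=snap('scene','s2.png')
o=np.zeros((560,560,3),np.uint8);o=np.vstack([cv2.resize(p,(520,390))[:,:,::-1],cv2.resize(p2[150:260,160:400],(520,210))[:,:,::-1][:205]])
cv2.imwrite('pics/crop2.png',o)
s=status.sense();print(s['tool_pos'],s['time'],proj(c,s['tool_pos']-[0,0,3]))
```

```text
[452.35857349  65.65125884 184.17928982] 5.4167 [[275.65518676 272.91711024]]
```

View pics/crop2.png

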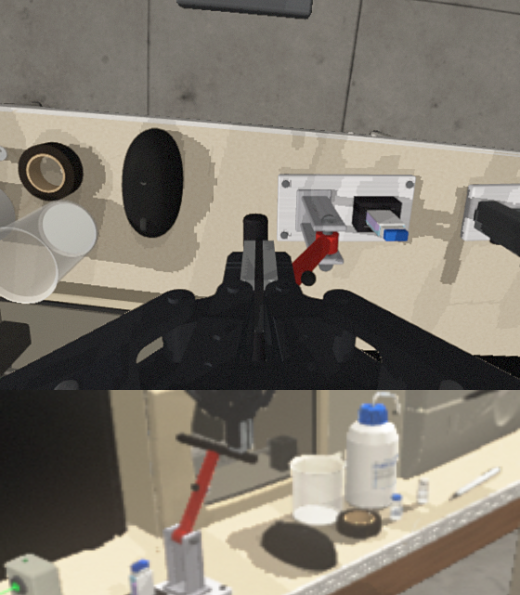

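Run:
```python
from h import *
c,p,d=load('w2.png')
for r in range(228,300,6):
    u=np.arange(254,300,4);P=unproj(c,u,np.full(len(u),r),d[r,u]);print(r,P[:,2].round(0).astype(int),P[5].round(0))
c,p,d=load('s2.png')
v,u=np.mgrid[150:200,230:300];u=u.ravel();v=v.ravel();P=unproj(c,u,v,d[v,u]);V=p[v,u].max(1)
m=(abs(P[:,0]-485)<65)&(abs(P[:,1]-68)<25)&(P[:,2]>150)&(P[:,2]<215)&(V<70)
for a in range(430,550,10):
    k=m&(abs(P[:,0]-a)<5)
    if k.any():print(a,k.sum(),P[k].mean(0).round(1),P[k][:,2].min().round(),P[k][:,2].max().round())
```

```text
228 [ 0  0  0  1  1  0  1  1 -1  0  0  1] [495.  66.  -0.]
234 [  0   2 180 182 183 183 183 182 183   0   0   3] [433.  63. 183.]
240 [  0   0 182 184 185 186 185 185 184   0   1   6] [435.  64. 186.]
246 [  1   0 183 185 185 186 185 185 184   1   0   7] [437.  64. 186.]
252 [ -1   1 182 185 186 186 186 186 184   0   2   8] [440.  64. 186.]
258 [  0   1 181 185 185 185 186 186 183   1  -1   9] [443.  64. 185.]
264 [  0  -1 197 197 197 198 198 197 195 197 197   0] [440.  64. 198.]
270 [  1   0 202 203 202 203 202 203 204 202 202   0] [441.  64. 203.]
276 [200 199 207 207 208 208 207 208 208 207 209 199] [440.  64. 208.]
282 [205 205 212 213 212 213 213 211 212 212 211 205] [440.  64. 213.]
288 [209 209 217 217 217 217 216 217 217 216 217 209] [440.  64. 217.]
294 [214 214 221 222 220 221 222 220 221 221 221 222] [441.  64. 221.]
430 3 [433.7  66.3 181.8] 179.0 183.0
440 26 [441.   71.2 192.8] 178.0 214.0
450 40 [448.9  75.7 200.2] 179.0 215.0
460 14 [457.7  73.5 190.8] 179.0 214.0
470 13 [470.3  70.6 181.7] 178.0 185.0
480 9 [479.4  71.2 182.7] 179.0 185.0
490 10 [489.7  71.6 182.9] 180.0 186.0
500 11 [499.6  72.9 182.9] 179.0 186.0
510 11 [509.7  74.1 182.2] 179.0 186.0
520 10 [520.6  74.3 182.5] 178.0 185.0
530 10 [530.1  75.2 182.6] 179.0 186.0
540 5 [538.   76.3 182.3] 180.0 184.0
```

Run:
```python
from h import *
c,p,d=load('s2.png')
s=proj(c,[[452.4,65.7,200],[452.4,65.7,187],[452.4,65.7,175],[452.4,65.7,162]]);print(s.round(1))
u0=int(s[0,0])
for r in range(145,200,2):
    u=np.arange(u0-10,u0+12,3);P=unproj(c,u,np.full(len(u),r),d[r,u]);print(r,[(int(a[0]),int(a[1]),int(a[2])) for a in P])
c,p,d=load('w1.png')  # open fingers tips: TCP z was 260
v,u=np.mgrid[230:360,100:470];u=u.ravel();v=v.ravel();P=unproj(c,u,v,d[v,u])
m=(P[:,2]>215)&(d[v,u]>0);print(P[m].min(0),np.percentile(P[m],[1,5],0).round(1))
```

```text
[[270.4 175.8]
 [270.7 181.4]
 [270.9 186.5]
 [271.1 191.9]]
145 [(445, 96, 277), (439, 93, 278), (440, 84, 275), (434, 81, 276), (435, 72, 273), (441, 59, 269), (436, 55, 269), (454, 30, 260)]
147 [(449, 93, 271), (442, 91, 272), (441, 83, 271), (435, 81, 271), (435, 73, 269), (443, 57, 264), (435, 56, 265), (456, 28, 255)]
149 [(455, 88, 264), (445, 89, 267), (438, 86, 267), (436, 80, 267), (434, 74, 266), (440, 60, 261), (437, 54, 260), (600, -103, 187)]
151 [(461, 84, 258), (456, 80, 258), (451, 75, 258), (435, 81, 263), (434, 74, 261), (440, 60, 257), (436, 56, 257), (446, 37, 250)]
153 [(438, 103, 263), (454, 81, 254), (446, 80, 256), (436, 80, 258), (434, 74, 257), (440, 61, 253), (437, 55, 252), (445, 39, 246)]
155 [(438, 103, 259), (459, 77, 248), (445, 81, 252), (436, 81, 254), (437, 72, 252), (441, 60, 248), (442, 50, 245), (442, 41, 243)]
157 [(437, 104, 255), (438, 95, 253), (458, 70, 242), (439, 78, 248), (439, 70, 246), (441, 60, 243), (442, 51, 241), (441, 43, 239)]
159 [(437, 104, 251), (438, 96, 249), (457, 72, 238), (438, 80, 245), (440, 69, 241), (440, 61, 239), (
[... 2127 characters left out ...]
 (604, -58, 77), (599, -64, 77), (603, -79, 71), (603, -90, 68), (600, -99, 66)]
193 [(602, -24, 83), (604, -36, 79), (604, -47, 75), (602, -56, 73), (603, -68, 68), (602, -78, 66), (600, -88, 63), (602, -101, 58)]
195 [(604, -25, 76), (602, -35, 74), (605, -48, 68), (602, -56, 67), (-145, 583, 512), (602, -78, 59), (602, -89, 56), (600, -99, 53)]
197 [(601, -23, 72), (603, -35, 67), (605, -47, 63), (604, -57, 60), (600, -65, 58), (602, -78, 53), (601, -87, 51), (603, -101, 45)]
199 [(603, -24, 65), (603, -35, 61), (605, -47, 57), (605, -58, 53), (604, -68, 50), (602, -78, 47), (602, -88, 44), (599, -97, 42)]
[363.75935861  12.03244526 276.17840897] [[365.1  13.7 278.5]
 [368.1  19.6 282.5]]
```

Both cameras put the shut fingertips at z ≈ 191 while the reported TCP is 184. The real tips therefore stand about 28–29 mm higher than tip_reach implies, and the fingers shut just above the bar (top at 187). I'll open, go 28 mm lower and grip again.

Emit:
{"api": "apply_moves", "payload": {
  "series": [
    {"translation": [0, 0, 0], "spin": 0},
    {"translation": [0, 0, 0], "spin": 0},
    {"translation": [0, 0, 0], "spin": 0},
    {"translation": [0, 0, 0], "spin": 0},
    {"translation": [0, 0, 0], "spin": 0},
    {"translation": [0, 0, 0.7], "spin": 0},
    {"translation": [0, 0, 0.7], "spin": 0},
    {"translation": [0, 0, 0.7], "spin": 0},
    {"translation": [0, 0, 0.7], "spin": 0}
  ],
  "hand": 0.6
}}

```text
time: 6.17
tool_pos: [452.0, 65.6, 155.1]
tcp_rot: [-0.044, 0.999, 0.0, -0.0]
ft_force: [-1.0, 0.1, 0.6]
grip_width: 0.602
grip_force: 0.0
```

Emit:
{"api": "apply_moves", "payload": {
  "series": [
    {"translation": [0, 0, 0], "spin": 0},
    {"translation": [0, 0, 0], "spin": 0},
    {"translation": [0, 0, 0], "spin": 0},
    {"translation": [0, 0, 0], "spin": 0},
    {"translation": [0, 0, 0], "spin": 0},
    {"translation": [0, 0, 0], "spin": 0},
    {"translation": [0, 0, 0], "spin": 0}
  ],
  "hand": 0
}}

```text
time: 6.75
tool_pos: [452.5, 65.4, 156.4]
tcp_rot: [-0.044, 0.999, -0.0, 0.0]
ft_force: [-0.1, -1.2, -0.3]
grip_width: 0.116
grip_force: 58.4
```

Run:
```python
import numpy as np
th=np.r_[2.08-np.arange(17)*0.12,0.12,0.06,0.0,-0.02];y=11*np.cos(th);z=-11*np.sin(th)
cy=np.round(y-y[0],2);cz=np.round(z-z[0],2)
for i in range(1,len(th)):print(round(th[i],2),[round(cy[i]-cy[i-1],2),round(cz[i]-cz[i-1],2)])
```

```text
1.96 [np.float64(1.19), np.float64(-0.57)]
1.84 [np.float64(1.25), np.float64(-0.43)]
1.72 [np.float64(1.29), np.float64(-0.27)]
1.6 [np.float64(1.31), np.float64(-0.12)]
1.48 [np.float64(1.32), np.float64(0.04)]
1.36 [np.float64(1.3), np.float64(0.2)]
1.24 [np.float64(1.28), np.float64(0.35)]
1.12 [np.float64(1.21), np.float64(0.5)]
1.0 [np.float64(1.16), np.float64(0.65)]
0.88 [np.float64(1.06), np.float64(0.78)]
0.76 [np.float64(0.97), np.float64(0.9)]
0.64 [np.float64(0.85), np.float64(1.01)]
0.52 [np.float64(0.72), np.float64(1.1)]
0.4 [np.float64(0.58), np.float64(1.18)]
0.28 [np.float64(0.44), np.float64(1.24)]
0.16 [np.float64(0.29), np.float64(1.29)]
0.12 [np.float64(0.06), np.float64(0.44)]
0.06 [np.float64(0.06), np.float64(0.65)]
0.0 [np.float64(0.02), np.float64(0.66)]
-0.02 [np.float64(0.0), np.float64(0.22)]
```

Emit:
{"api": "apply_moves", "payload": {
  "series": [
    {"translation": [0, 1.19, -0.57], "spin": 0},
    {"translation": [0, 1.25, -0.43], "spin": 0},
    {"translation": [0, 1.29, -0.27], "spin": 0},
    {"translation": [0, 1.31, -0.12], "spin": 0},
    {"translation": [0, 1.32, 0.04], "spin": 0},
    {"translation": [0, 0, 0], "spin": 0}
  ]
}}

```text
time: 7.25
tool_pos: [447.5, 129.9, 172.0]
tcp_rot: [-0.044, 0.999, -0.0, 0.001]
ft_force: [-4.2, -0.9, 11.0]
grip_width: 0.113
grip_force: 60.9
```

Emit:
{"api": "apply_moves", "payload": {
  "series": [
    {"translation": [0, 1.3, 0.05], "spin": 0},
    {"translation": [0, 1.28, 0.3], "spin": 0},
    {"translation": [0, 1.21, 0.5], "spin": 0},
    {"translation": [0, 1.16, 0.65], "spin": 0},
    {"translation": [0, 1.06, 0.78], "spin": 0},
    {"translation": [0, 0, 0], "spin": 0}
  ]
}}

```text
time: 7.75
tool_pos: [442.6, 190.1, 146.3]
tcp_rot: [-0.044, 0.999, 0.0, 0.001]
ft_force: [3.2, -1.0, -0.0]
grip_width: 0.116
grip_force: 60.6
```

Emit:
{"api": "apply_moves", "payload": {
  "series": [
    {"translation": [0, 0.97, 0.9], "spin": 0},
    {"translation": [0, 0.85, 1.01], "spin": 0},
    {"translation": [0, 0.72, 1.1], "spin": 0},
    {"translation": [0, 0.58, 1.18], "spin": 0},
    {"translation": [0, 0.44, 1.24], "spin": 0},
    {"translation": [0, 0, 0], "spin": 0}
  ]
}}

```text
time: 8.25
tool_pos: [439.6, 225.0, 90.4]
tcp_rot: [-0.044, 0.999, -0.0, 0.001]
ft_force: [5.3, -1.8, 1.5]
grip_width: 0.116
grip_force: 62.0
```

Emit:
{"api": "apply_moves", "payload": {
  "series": [
    {"translation": [0, 0.17, 0.7], "spin": 0},
    {"translation": [0, 0.12, 0.6], "spin": 0},
    {"translation": [0, 0.06, 0.44], "spin": 0},
    {"translation": [0, 0.05, 0.35], "spin": 0},
    {"translation": [0, 0.03, 0.35], "spin": 0},
    {"translation": [0, 0, 0.35], "spin": 0},
    {"translation": [0, 0, 0.35], "spin": 0},
    {"translation": [0, 0, 0], "spin": 0},
    {"translation": [0, 0, 0], "spin": 0},
    {"translation": [0, 0, 0], "spin": 0}
  ]
}}

```text
time: 9.08
tool_pos: [439.3, 228.9, 61.3]
tcp_rot: [-0.044, 0.999, 0.0, 0.001]
ft_force: [5.2, -1.5, 2.6]
grip_width: 0.118
grip_force: 64.4
```

Emit:
{"api": "apply_moves", "payload": {
  "series": [
    {"translation": [0, 0, 0.2], "spin": 0},
    {"translation": [0, 0, 0.2], "spin": 0},
    {"translation": [0, 0, 0.2], "spin": 0},
    {"translation": [0, 0, 0], "spin": 0},
    {"translation": [0, 0, 0], "spin": 0},
    {"translation": [0, 0, 0], "spin": 0}
  ]
}}

```text
time: 9.58
tool_pos: [439.4, 228.9, 57.5]
tcp_rot: [-0.044, 0.999, 0.0, 0.001]
ft_force: [-0.8, -3.4, 18.6]
grip_width: 0.116
grip_force: 66.0
```

Run:
```python
from h import *
c,p,d=snap('wrist','w3.png')
v,u=np.mgrid[0:420,0:560];u=u.ravel();v=v.ravel();P=unproj(c,u,v,d[v,u])
h,s,V=cv2.cvtColor(p,cv2.COLOR_RGB2HSV)[v,u].astype(int).T
m=((h<8)|(h>172))&(s>120)&(d[v,u]>0)&(abs(P[:,0]-483)<25);X=P[m]
print(m.sum(),X.mean(0))
for y in range(130,240,10):
    k=abs(X[:,1]-y)<5
    if k.any():print(y,k.sum(),np.percentile(X[k][:,2],[5,50,95]).round(1))
```

```text
1668 [476.8925745  150.10441715  87.99663343]
130 763 [84.  90.7 94.2]
140 381 [82.  86.7 90. ]
150 15 [82.2 83.9 86.5]
160 1 [16.2 16.2 16.2]
170 3 [14.5 26.1 27. ]
180 247 [82.1 86.6 89.1]
190 1 [22.1 22.1 22.1]
200 4 [13.8 21.8 25.2]
220 36 [80.9 85.6 88. ]
230 145 [81.7 86.6 88.2]
```

Emit:
{"api": "apply_moves", "payload": {
  "series": [
    {"translation": [0, 0, -0.4], "spin": 0},
    {"translation": [0, 0, -0.5], "spin": 0},
    {"translation": [0, -0.02, -0.6], "spin": 0},
    {"translation": [0, -0.06, -0.65], "spin": 0},
    {"translation": [0, -0.06, -0.44], "spin": 0},
    {"translation": [0, -0.29, -1.29], "spin": 0},
    {"translation": [0, -0.44, -1.24], "spin": 0},
    {"translation": [0, -0.58, -1.18], "spin": 0},
    {"translation": [0, -0.72, -1.1], "spin": 0},
    {"translation": [0, -0.85, -1.01], "spin": 0},
    {"translation": [0, -0.97, -0.9], "spin": 0},
    {"translation": [0, 0, 0], "spin": 0}
  ]
}}

```text
time: 10.63
tool_pos: [442.4, 189.7, 148.6]
tcp_rot: [-0.043, 0.999, 0.002, 0.001]
ft_force: [6.5, 2.3, -4.0]
grip_width: 0.113
grip_force: 59.3
```

Emit:
{"api": "apply_moves", "payload": {
  "series": [
    {"translation": [0, -1.06, -0.78], "spin": 0},
    {"translation": [0, -1.16, -0.65], "spin": 0},
    {"translation": [0, -1.21, -0.5], "spin": 0},
    {"translation": [0, -1.28, -0.35], "spin": 0},
    {"translation": [0, -1.3, -0.2], "spin": 0},
    {"translation": [0, -1.32, -0.04], "spin": 0},
    {"translation": [0, -1.31, 0.12], "spin": 0},
    {"translation": [0, -1.29, 0.27], "spin": 0},
    {"translation": [0, 0, 0], "spin": 0}
  ]
}}

```text
time: 11.38
tool_pos: [450.8, 89.7, 170.3]
tcp_rot: [-0.043, 0.999, 0.001, 0.001]
ft_force: [0.9, -2.1, 8.7]
grip_width: 0.114
grip_force: 62.3
```

Emit:
{"api": "apply_moves", "payload": {
  "series": [
    {"translation": [0, -1.25, 0.35], "spin": 0},
    {"translation": [0, -0.9, 0.45], "spin": 0},
    {"translation": [0, 0, 0], "spin": 0},
    {"translation": [0, 0, 0], "spin": 0}
  ]
}}

```text
time: 11.72
tool_pos: [452.4, 68.6, 160.7]
tcp_rot: [-0.043, 0.999, 0.001, 0.0]
ft_force: [4.8, -0.2, -1.9]
grip_width: 0.118
grip_force: 63.3
```

Emit:
{"api": "apply_moves", "payload": {
  "series": [
    {"translation": [0, 0, 0], "spin": 0},
    {"translation": [0, 0, 0], "spin": 0},
    {"translation": [0, 0, 0], "spin": 0},
    {"translation": [0, 0, 0], "spin": 0},
    {"translation": [0, 0, 0], "spin": 0},
    {"translation": [0, 0, -2], "spin": 0},
    {"translation": [0, 0, -3], "spin": 0},
    {"translation": [0, 0, -3], "spin": 0},
    {"translation": [0, 0, 0], "spin": 0},
    {"translation": [0, 0, 0], "spin": 0}
  ],
  "hand": 0.7
}}

```text
time: 12.55
tool_pos: [453.7, 68.6, 243.7]
tcp_rot: [-0.044, 0.999, -0.0, 0.002]
ft_force: [-0.0, 0.3, -1.1]
grip_width: 0.701
grip_force: 0.0
```

Emit:
{"api": "apply_moves", "payload": {
  "series": [
    {"translation": [-1.31, 3.75, 0], "spin": 0},
    {"translation": [-1.31, 3.75, 0], "spin": 0},
    {"translation": [-1.31, 3.75, 0], "spin": 0},
    {"translation": [0, 0, 0], "spin": 6.92},
    {"translation": [0, 0, 0], "spin": 6.92},
    {"translation": [0, 0, 0], "spin": 6.92},
    {"translation": [0, 0, 0], "spin": 6.92},
    {"translation": [0, 0, 0], "spin": 6.92},
    {"translation": [0, 0, 0], "spin": 6.92},
    {"translation": [0, 0, 0], "spin": 6.92},
    {"translation": [0, 0, 0], "spin": 6.92},
    {"translation": [0, 0, 0], "spin": 6.92},
    {"translation": [0, 0, 0], "spin": 6.92},
    {"translation": [0, 0, 0], "spin": 6.92},
    {"translation": [0, 0, 0], "spin": 6.92},
    {"translation": [0, 0, 0], "spin": 6.92},
    {"translation": [0, 0, 0], "spin": 0},
    {"translation": [0, 0, 0], "spin": 0},
    {"translation": [0, 0, 0], "spin": 0}
  ]
}}

```text
time: 14.13
tool_pos: [480.8, 183.9, 240.7]
tcp_rot: [0.674, 0.738, -0.001, -0.001]
ft_force: [0.4, -0.4, 0.4]
grip_width: 0.699
grip_force: 0.0
```

Run:
```python
from h import *
s=status.sense();print(s['tool_pos'],R.from_quat(s['tcp_rot']).as_matrix()[:,:2].T,s['joint_positions'])
c,p,d=snap('wrist','w4.png')
v,u=np.mgrid[0:420,0:560];u=u.ravel();v=v.ravel();P=unproj(c,u,v,d[v,u])
h,s,V=cv2.cvtColor(p,cv2.COLOR_RGB2HSV)[v,u].astype(int).T;z=P[:,2]
def rep(n,m):
    m=m&(d[v,u]>0)
    if m.sum()<5:print(n,m.sum());return
    X=P[m];r=cv2.minAreaRect(X[:,:2].astype(np.float32))
    print(n,m.sum(),'px',u[m].min(),u[m].max(),v[m].min(),v[m].max(),'mean',X.mean(0).round(1),'lo',np.percentile(X,2,0).round(1),'hi',np.percentile(X,98,0).round(1),'rect',np.round(np.r_[r[0],r[1],r[2]],2));return X
near=(abs(P[:,0]-483)<25)&(abs(P[:,1]-184)<30)
rep('stoptop',near&(z>68)&(z<80))
rep('stopblue',near&(h>100)&(h<125)&(s>110)&(z>60))
rep('celltop',near&(z>60)&(z<66));rep('cell',near&(z>36)&(z<80))
rep('block',near&(z>29)&(z<35))
rep('base',(abs(P[:,0]-483)<45)&(abs(P[:,1]-157)<90)&(z>7)&(z<13)&(s<40))
rep('lamp',(z>124)&(z<133)&(P[:,1]>260)&(P[:,1]<335))
rep('det',(z>124)&(z<133)&(P[:,1]>370)&(P[:,1]<435))
```

```text
[480.82763362 183.86252385 240.6639655 ] [[-9.05438543e-02  9.95892450e-01 -1.93967086e-04]
 [ 9.95890878e-01  9.05433597e-02 -1.80521305e-03]] [ 2.39561934e-01  7.52135864e-02 -2.40973595e-01  1.25642316e+00
  7.59725121e-05  1.71969034e+00]
stoptop 207 px 274 283 178 198 mean [479.1 183.6  71.3] lo [474.8 174.6  69.5] hi [483.6 192.3  72.8] rect [479.11 183.55   8.06  18.36   5.26]
stopblue 229 px 187 409 178 419 mean [480.5 187.  123.4] lo [465.  175.1  69.6] hi [501.7 204.2 332.4] rect [485.9  197.96  41.1   33.35  35.31]
celltop 129 px 272 285 174 198 mean [478.9 185.8  63.4] lo [472.6 172.8  60.7] hi [485.8 194.2  64.9] rect [479.09 183.26  11.94  22.04   5.37]
cell 404 px 272 285 169 198 mean [478.9 186.   65.1] lo [472.8 174.   40.4] hi [485.3 194.4  72.5] rect [479.24 183.36  12.36  22.15   5.64]
block 813 px 264 294 159 199 mean [479.1 186.2  32.3] lo [464.3 163.5  30.2] hi [494.  203.4  34.1] rect [479.42 183.09  29.48  40.76   4.5 ]
base 4934 px 245 313 135 258 mean [480.  170.2  10.5] lo [445.1  97.9   8.7] hi [516.8 223.2  12.2] rect [481.23 156.81  70.16 135.47   4.63]
lamp 4100 px 252 554 8 123 mean [513.4 299.8 128.1] lo [453.1 266.5 124.5] hi [646.2 328.8 132.1] rect [549.07 296.2  196.35  74.75   0.71]
det 0
```

View pics/w4.png

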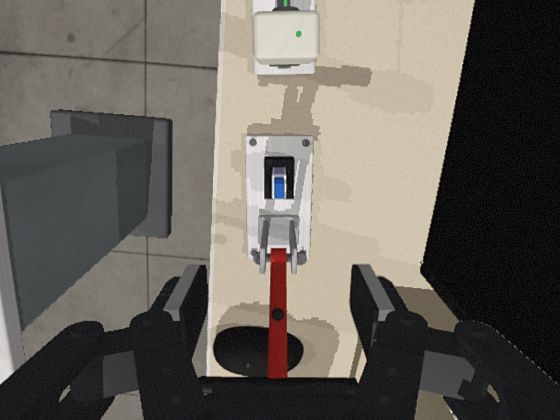

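The wrist view shows the seated stopper and cell at (279,188), level with the jaws' mid-column (about 279), and the clamp arm swung back. The stopper top at z = 71.3 means it is fully home. Next I'll measure the finger centre against the cell in the same camera, along with the photometer.

Run:
```python
from h import *
c,p,d=load('w4.png')
T=np.array([480.8,183.9,240.7]);ang=np.arctan2(.99589,-.0905)
tx=np.array([np.cos(ang),np.sin(ang),0]);ty=np.array([np.sin(ang),-np.cos(ang),0])
v,u=np.mgrid[0:420,0:560];u=u.ravel();v=v.ravel();ok=d[v,u]>0;P=unproj(c,u,v,d[v,u]);Q=np.c_[(P-T)@tx,(P-T)@ty,P[:,2]-T[2]]
f=ok&(Q[:,2]>5)&(Q[:,2]<60)
for lo in range(0,60,6):
    k=f&(Q[:,2]>=lo)&(Q[:,2]<lo+6);L=k&(Q[:,1]<0);r=k&(Q[:,1]>0)
    if L.sum()>5 and r.sum()>5:print(lo,L.sum(),r.sum(),'inner',np.percentile(Q[L][:,1],98).round(1),np.percentile(Q[r][:,1],2).round(1),'x front',np.percentile(Q[L][:,0],[50,95]).round(1),np.percentile(Q[r][:,0],[50,95]).round(1))
print('lowest',np.sort(Q[f][:,2])[:200:40])
k=ok&(abs(P[:,0]-480)<25)&(abs(P[:,1]-184)<30)&(P[:,2]>60)&(P[:,2]<80);r=cv2.minAreaRect(Q[k][:,:2].astype(np.float32));print('cell in tool',r)
k=ok&(P[:,2]>124)&(P[:,2]<133)&(P[:,1]>260)&(abs(P[:,0]-475)<40);r=cv2.minAreaRect(P[k][:,:2].astype(np.float32));print('lamp world',r)
hsv=cv2.cvtColor(p,cv2.COLOR_RGB2HSV)[v,u].astype(int)
g=(hsv[:,0]>45)&(hsv[:,0]<80)&(hsv[:,1]>120);print('green',g.sum(),[(a,b) for a,b in zip(u[g],v[g])][:12])
W=onplane(c,u[g&(v<11)],v[g&(v<11)],110.);print(W.round(1)[:8])
```

```text
6 59 66 inner -30.9 28.7 x front [0.9 9.1] [0.9 9.5]
12 258 260 inner -30.9 28.8 x front [ 8.  12.7] [ 8.2 12.6]
18 373 391 inner -30.7 28.7 x front [ 8.6 12.8] [ 8.5 12.8]
24 442 444 inner -30.6 28.5 x front [ 8.5 12.8] [ 8.3 12.7]
30 503 485 inner -30.5 28.5 x front [ 8.4 12.8] [ 8.3 12.7]
36 550 564 inner -30.5 28.5 x front [ 8.5 12.8] [ 8.5 12.7]
42 676 653 inner -30.5 28.6 x front [ 9.  12.8] [ 8.8 12.7]
48 424 464 inner -32.2 30.4 x front [13.1 14.8] [13.  14.7]
54 1235 1277 inner -31.0 29.2 x front [13.3 15. ] [13.2 14.8]
lowest [ 8.4788313  10.38169561 11.294465   11.90831712 12.78957423]
cell in tool ((-0.4814901351928711, -1.760958194732666), (11.9384126663208, 22.037967681884766), 89.81909942626953)
lamp world ((473.6460876464844, 300.52606201171875), (44.2137336730957, 29.906185150146484), 6.253605842590332)
green 2544 [(np.int64(284), np.int64(0)), (np.int64(285), np.int64(0)), (np.int64(286), np.int64(0)), (np.int64(476), np.int64(0)), (np.int64(496), np.int64(0)), (np.int64(507), np.int64(0)), (np.int64(556), np.int64(0)), (np.int64(284), np.int64(1)), (np.int64(285), np.int64(1)), (np.int64(286), np.int64(1)), (np.int64(481), np.int64(1)), (np.int64(489), np.int64(1))]
[[470.4 325.  110. ]
 [471.1 325.  110. ]
 [471.8 325.1 110. ]
 [602.8 338.9 110. ]
 [617.  340.6 110. ]
 [624.9 341.6 110. ]
 [660.6 346.3 110. ]
 [470.4 324.4 110. ]]
```

Emit:
{"api": "apply_moves", "payload": {
  "series": [
    {"translation": [-0.18, -0.08, 0], "spin": 0},
    {"translation": [0, 0, 3.0], "spin": 0},
    {"translation": [0, 0, 3.0], "spin": 0},
    {"translation": [0, 0, 3.0], "spin": 0},
    {"translation": [0, 0, 3.0], "spin": 0},
    {"translation": [0, 0, 3.0], "spin": 0},
    {"translation": [0, 0, 2.0], "spin": 0},
    {"translation": [0, 0, 0], "spin": 0},
    {"translation": [0, 0, 0], "spin": 0}
  ]
}}

```text
time: 14.93
tool_pos: [479.6, 181.7, 70.8]
tcp_rot: [0.675, 0.738, -0.001, -0.001]
ft_force: [0.2, 0.0, 0.3]
grip_width: 0.706
grip_force: 0.0
```

Run:
```python
from h import *
s=status.sense();T=s['tool_pos'];M=R.from_quat(s['tcp_rot']).as_matrix();print(T,M[:,:2].T.round(4))
c,p,d=snap('wrist','w5.png')
v,u=np.mgrid[0:420,0:560];u=u.ravel();v=v.ravel();ok=d[v,u]>0;P=unproj(c,u,v,d[v,u]);Q=np.c_[(P-T)@M[:,0],(P-T)@M[:,1],P[:,2]-T[2]]
near=ok&(abs(Q[:,0])<25)&(abs(Q[:,1])<15)
for lo,hi in((36,60),(60,66),(69,75)):
    k=near&(P[:,2]>lo)&(P[:,2]<hi);print(lo,k.sum(),cv2.minAreaRect(Q[k][:,:2].astype(np.float32)) if k.sum()>4 else '')
f=ok&(Q[:,2]>5)&(Q[:,2]<45)&(abs(Q[:,1])>15)&(abs(Q[:,1])<45)
L=f&(Q[:,1]<0);r=f&(Q[:,1]>0);print('inner',np.percentile(Q[L][:,1],98),np.percentile(Q[r][:,1],2),'front',np.percentile(Q[f][:,0],[50,90,97]),'low',np.percentile(Q[f][:,2],[.5,2,5]))
```

```text
[479.6460825  181.72248044  70.76056113] [[-8.850e-02  9.961e-01 -5.000e-04]
 [ 9.961e-01  8.840e-02 -3.000e-03]]
36 436 ((9.680910110473633, 0.024558544158935547), (12.523737907409668, 7.245748519897461), 89.24974060058594)
60 464 ((1.81298828125, -0.08244132995605469), (12.26762580871582, 22.645166397094727), 89.5335693359375)
69 799 ((1.8602771759033203, -0.026957988739013672), (8.88714599609375, 19.21860122680664), 89.58634185791016)
inner -16.30326875977116 16.148921149702254 front [  8.45927871  12.74478581 104.11878822] low [ 8.02160631 10.59455329 13.21295668]
```

Run:
```python
from h import *
c,p,d=load('w5.png');T=np.array([479.65,181.72,70.76]);a=np.array([-.0885,.9961,0]);b=np.array([.9961,.0885,0])
v,u=np.mgrid[0:420,0:560];u=u.ravel();v=v.ravel();ok=d[v,u]>0;P=unproj(c,u,v,d[v,u]);Q=np.c_[(P-T)@a,(P-T)@b,P[:,2]-T[2]]
for lo in range(6,48,6):
    k=ok&(Q[:,2]>lo)&(Q[:,2]<lo+6)&(abs(Q[:,1])>20)&(abs(Q[:,1])<50)&(abs(Q[:,0])<20);L=k&(Q[:,1]<0);r=k&(Q[:,1]>0)
    if L.sum()>5 and r.sum()>5:print(lo,k.sum(),np.percentile(Q[L][:,1],98).round(1),np.percentile(Q[r][:,1],2).round(1))
```

```text
6 120 -30.9 28.7
12 515 -30.9 28.7
18 784 -30.7 28.8
24 889 -30.6 28.5
30 983 -30.5 28.6
36 1107 -30.4 28.6
42 1348 -30.5 28.6
```

Emit:
{"api": "apply_moves", "payload": {
  "series": [
    {"translation": [0, 0.09, 0.7], "spin": 0},
    {"translation": [0, 0, 0.8], "spin": 0},
    {"translation": [0, 0, 0.8], "spin": 0},
    {"translation": [0, 0, 0.8], "spin": 0},
    {"translation": [0, 0, 0.7], "spin": 0},
    {"translation": [0, 0, 0], "spin": 0},
    {"translation": [0, 0, 0], "spin": 0},
    {"translation": [0, 0, 0], "spin": 0}
  ]
}}

```text
time: 15.65
tool_pos: [481.8, 182.2, 33.6]
tcp_rot: [0.675, 0.738, -0.0, -0.0]
ft_force: [-0.8, 0.9, 0.4]
grip_width: 0.698
grip_force: 0.0
```

Emit:
{"api": "apply_moves", "payload": {
  "series": [
    {"translation": [0, 0, 0], "spin": 0},
    {"translation": [0, 0, 0], "spin": 0},
    {"translation": [0, 0, 0], "spin": 0},
    {"translation": [0, 0, 0], "spin": 0},
    {"translation": [0, 0, 0], "spin": 0},
    {"translation": [0, 0, 0], "spin": 0},
    {"translation": [0, 0, 0], "spin": 0},
    {"translation": [0, 0, 0], "spin": 0}
  ],
  "hand": 0
}}

```text
time: 16.32
tool_pos: [481.9, 182.2, 34.0]
tcp_rot: [0.675, 0.738, 0.0, 0.0]
ft_force: [-1.4, -0.4, 3.9]
grip_width: 0.134
grip_force: 60.9
```

Emit:
{"api": "apply_moves", "payload": {
  "series": [
    {"translation": [0, 0, -0.5], "spin": 0},
    {"translation": [0, 0, -0.5], "spin": 0},
    {"translation": [0, 0, -1], "spin": 0},
    {"translation": [0, 0, -1], "spin": 0},
    {"translation": [0, 0, -2], "spin": 0},
    {"translation": [0, 0, -2], "spin": 0},
    {"translation": [0, 0, -2], "spin": 0},
    {"translation": [0, 0, -2], "spin": 0},
    {"translation": [0, 0, -2], "spin": 0},
    {"translation": [0, 0, 0], "spin": 0},
    {"translation": [0, 0, 0], "spin": 0},
    {"translation": [0, 0, 0], "spin": 0}
  ]
}}

```text
time: 17.32
tool_pos: [481.5, 182.1, 163.6]
tcp_rot: [0.675, 0.738, 0.0, 0.0]
ft_force: [-0.3, 0.9, -0.1]
grip_width: 0.135
grip_force: 60.7
```

Run:
```python
from h import *
s=status.sense();T=s['tool_pos'];M=R.from_quat(s['tcp_rot']).as_matrix();print(T,M[:,:2].T.round(4),s['ft_force'])
c,p,d=snap('wrist','w6.png')
v,u=np.mgrid[0:420,0:560];u=u.ravel();v=v.ravel();ok=d[v,u]>0;P=unproj(c,u,v,d[v,u]);Q=np.c_[(P-T)@M[:,0],(P-T)@M[:,1],P[:,2]-T[2]]
def rect(n,m,A):
    m=m&ok;print(n,m.sum(),'px',u[m].min(),u[m].max(),v[m].min(),v[m].max(),cv2.minAreaRect(A[m][:,:2].astype(np.float32)),'z',np.percentile(P[m][:,2],[5,50,95]).round(1))
h,S,V=cv2.cvtColor(p,cv2.COLOR_RGB2HSV)[v,u].astype(int).T
near=(abs(Q[:,0])<25)&(abs(Q[:,1])<15)
rect('blue',near&(h>100)&(h<125)&(S>110),Q)
rect('cellwindow',near&(Q[:,2]<30)&(Q[:,2]>-30)&(V>110)&(abs(Q[:,1])<7),Q)
X=(abs(P[:,0]-473)<45)
rect('lamp',X&(P[:,2]>124)&(P[:,2]<133)&(P[:,1]>270)&(P[:,1]<330),P)
rect('det',X&(P[:,2]>124)&(P[:,2]<133)&(P[:,1]>375),P)
rect('base',X&(P[:,2]>12)&(P[:,2]<18)&(P[:,1]>260),P)
rect('beampx',X&(h>50)&(h<75)&(S>130)&(P[:,1]>240),P)
g=(h>50)&(h<75)&(S>130)&(u>230)&(u<330);W=onplane(c,u[g],v[g],110.);k=(W[:,1]>312)&(W[:,1]<390);W=W[k];print(len(W),np.polyfit(W[:,1],W[:,0],1),W.mean(0),W.min(0),W.max(0))
```

```text
[481.50983224 182.10891721 163.60853927] [[-8.800e-02  9.961e-01 -0.000e+00]
 [ 9.961e-01  8.800e-02  1.000e-04]] [-0.32834505  0.89780473 -0.11762595]
blue 1479 px 207 360 169 419 ((5.007129669189453, -0.3837728500366211), (32.68076705932617, 29.38511085510254), 0.8393571376800537) z [196.3 200.9 241.6]
cellwindow 710 px 263 294 239 335 ((1.6581430435180664, -0.9502987861633301), (11.747361183166504, 22.959238052368164), 89.28921508789062) z [158.8 192.  193.4]
lamp 3486 px 240 334 0 38 ((474.6806335449219, 293.300048828125), (43.744903564453125, 16.459449768066406), 4.586861610412598) z [125.6 128.  129.4]Traceback (most recent call last):
  File "<stdin>", line 13, in <module>
  File "<stdin>", line 6, in rect
    return umr_minimum(a, axis, None, out, keepdims, initial, where)
ValueError: zero-size array to reduction operation minimum which has no identity
```

View pics/w6.png

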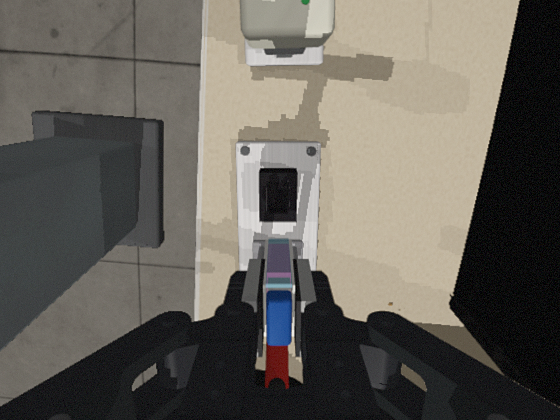

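The wrist view shows the cell held squarely between the pads (window at 263–294, row 260; stopper at (279,318)), with the nest pocket empty. I'll carry it over the lamp head to above the gap and measure again.

Emit:
{"api": "apply_moves", "payload": {
  "series": [
    {"translation": [3.37, 0.05, 0], "spin": 0},
    {"translation": [3.37, 0.05, 0], "spin": 0},
    {"translation": [3.37, 0.05, 0], "spin": 0},
    {"translation": [3.37, 0.05, 0], "spin": 0},
    {"translation": [3.37, 0.05, 0], "spin": 0},
    {"translation": [0, 0, 0], "spin": 0},
    {"translation": [0, 0, 0], "spin": 0},
    {"translation": [0, 0, 0], "spin": 0}
  ]
}}

```text
time: 18.03
tool_pos: [468.4, 349.6, 162.1]
tcp_rot: [0.675, 0.738, -0.002, -0.0]
ft_force: [-0.5, -0.4, -0.5]
grip_width: 0.136
grip_force: 60.6
```

```bash
cat > m.py <<'E'
from h import *
import sys
s=status.sense();T=s['tool_pos'];M=R.from_quat(s['tcp_rot']).as_matrix();print(T,M[:,0].round(4),s['ft_force'])
c,p,d=snap('wrist',sys.argv[1])
v,u=np.mgrid[0:420,0:560];u=u.ravel();v=v.ravel();ok=d[v,u]>0;P=unproj(c,u,v,d[v,u]);Q=np.c_[(P-T)@M[:,0],(P-T)@M[:,1],P[:,2]-T[2]]
def rect(n,m,A):
    m=m&ok
    if m.sum()<5: print(n,m.sum());return
    r=cv2.minAreaRect(A[m][:,:2].astype(np.float32));print(n,m.sum(),'px',u[m].min(),u[m].max(),v[m].min(),v[m].max(),np.round(np.r_[r[0],r[1],r[2]],2),'z',np.percentile(P[m][:,2],[5,50,95]).round(1))
h,S,V=cv2.cvtColor(p,cv2.COLOR_RGB2HSV)[v,u].astype(int).T
near=(abs(Q[:,0])<25)&(abs(Q[:,1])<7)
rect('cell',near&(Q[:,2]<31)&(Q[:,2]>-30)&(V>110),Q)
X=(abs(P[:,0]-470)<45)
rect('lamp',X&(P[:,2]>123)&(P[:,2]<133)&(P[:,1]>270)&(P[:,1]<330),P)
rect('det',X&(P[:,2]>123)&(P[:,2]<133)&(P[:,1]>375),P)
rect('base',X&(P[:,2]>12)&(P[:,2]<18)&(P[:,1]>260),P)
rect('base in tool',X&(P[:,2]>12)&(P[:,2]<18)&(P[:,1]>260),Q)
rect('det in tool',X&(P[:,2]>123)&(P[:,2]<133)&(P[:,1]>375),Q)
E
python3 m.py w7.png
```

```text
[468.38289392 349.57061288 162.13747019] [-0.0885  0.9961 -0.0018] [-0.54909194 -0.41175748 -0.50014817]
cell 876 px 263 294 239 338 [ 1.72 -1.15 22.61 11.8   0.46] z [152.5 190.6 192.4]
lamp 69 px 263 294 336 345 [472.16 290.42  18.22   8.33   6.89] z [127.  128.2 129.3]
det 5347 px 234 323 107 168 [462.39 405.99  44.27  30.27   6.09] z [125.8 128.1 129.3]
base 4009 px 242 315 102 264 [467.74 353.58  58.57 138.87   6.29] z [12.1 12.8 15.9]
base in tool 4009 px 242 315 102 264 [4.3200e+00 1.2000e-01 5.8570e+01 1.3887e+02 8.8790e+01] z [12.1 12.8 15.9]
det in tool 5347 px 234 323 107 168 [56.8  -0.87 44.28 30.27 89.  ] z [125.8 128.1 129.3]
```

Emit:
{"api": "apply_moves", "payload": {
  "series": [
    {"translation": [0.16, 0.12, 0], "spin": -1},
    {"translation": [0, 0, 1.2], "spin": 0},
    {"translation": [0, 0, 1.2], "spin": 0},
    {"translation": [0, 0, 1.2], "spin": 0},
    {"translation": [0, 0, 1.2], "spin": 0},
    {"translation": [0, 0, 1.1], "spin": 0},
    {"translation": [0, 0, 0], "spin": 0},
    {"translation": [0, 0, 0], "spin": 0},
    {"translation": [0, 0, 0], "spin": 0},
    {"translation": [0, 0, 0], "spin": 0},
    {"translation": [0, 0, 0], "spin": 0}
  ]
}}

```text
time: 19.0
tool_pos: [471.2, 352.4, 105.5]
tcp_rot: [0.669, 0.743, 0.001, 0.0]
ft_force: [0.4, 0.5, -0.3]
grip_width: 0.133
grip_force: 60.6
```

```bash
python3 m.py w8.png
python3 - <<'E'
from h import *
c,p,d=snap('scene','s8.png')
a=cv2.resize(p[225:325,95:215,::-1],(600,500),interpolation=cv2.INTER_CUBIC)
w=cv2.imread('pics/w8.png');w=cv2.resize(w[80:400,190:370],(200,356))
o=np.zeros((500,800,3),np.uint8);o[:,:600]=a;o[:356,600:]=w;cv2.imwrite('pics/crop8.png',o)
E
```

```text
[471.17806313 352.41413386 105.53729627] [-1.054e-01  9.944e-01  7.000e-04] [ 0.41857115  0.47827994 -0.28224859]
cell 1202 px 263 294 227 335 [ 7.83 -1.06 34.26 11.94  0.92] z [ 96.1 128.8 135.5]
lamp 722 px 255 302 370 388 [474.11 314.11  20.17   5.55   7.95] z [123.5 126.4 128.4]
det 10583 px 209 337 118 203 [462.45 406.08  44.37  30.2    5.89] z [125.8 128.2 129.3]
base 3307 px 230 321 108 270 [466.53 365.98  58.29 112.78   5.94] z [12.1 12.7 15.5]
base in tool 3307 px 230 321 108 270 [ 1.3910e+01 -3.3500e+00  1.1278e+02  5.8290e+01  1.1000e-01] z [12.1 12.7 15.5]
det in tool 10583 px 209 337 118 203 [54.3  -2.99 30.21 44.37  0.17] z [125.8 128.2 129.3]
```

View pics/crop8.png

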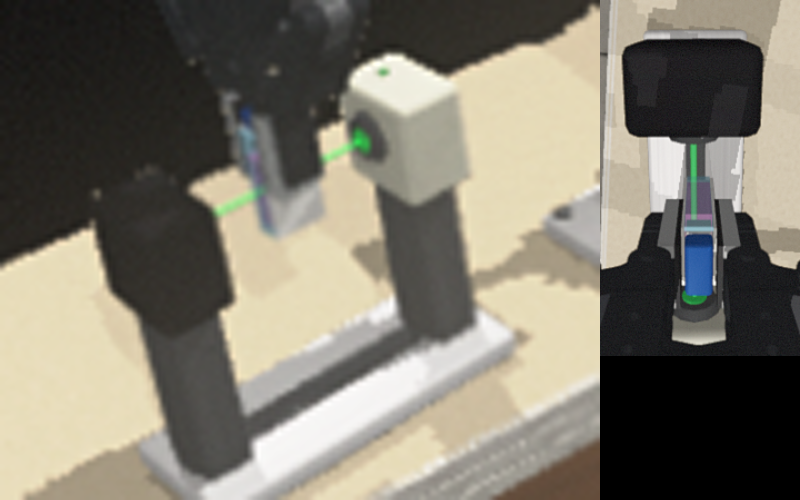

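Run:
```python
from h import *
s=status.sense();print(s['tool_pos'],s['time'])
c,p,d=load('w8.png');T=np.array([471.18,352.41,105.54]);a=np.array([-.1054,.9944,0]);b=np.array([.9944,.1054,0])
v,u=np.mgrid[0:420,0:560];u=u.ravel();v=v.ravel();ok=d[v,u]>0;P=unproj(c,u,v,d[v,u]);Q=np.c_[(P-T)@a,(P-T)@b,P[:,2]]
h,S,V=cv2.cvtColor(p,cv2.COLOR_RGB2HSV)[v,u].astype(int).T
g=(h>50)&(h<75)&(S>110)&(u>250)&(u<310)&(v>190)&(v<260);W=onplane(c,u[g],v[g],110.)-T
print('beam',g.sum(),np.c_[u[g],v[g],W@a,W@b][::15].round(1))
k=ok&(h>100)&(h<125)&(S>110)&(abs(Q[:,0])<20)&(abs(Q[:,1])<8)&(Q[:,2]>120)
print('stopper z',np.percentile(Q[k][:,2],[5,25,50,75,95]).round(1))
t=k&(Q[:,2]>np.percentile(Q[k][:,2],50)-1.5);print(cv2.minAreaRect(Q[t][:,:2].astype(np.float32)))
k=ok&(V>110)&(abs(Q[:,0]-1.7)<12.5)&(abs(Q[:,1]+1)<7)&(Q[:,2]>95)&(Q[:,2]<136.5)&(S<90);print(k.sum(),cv2.minAreaRect(Q[k][:,:2].astype(np.float32)))
```

```text
[471.01875853 352.31474945 105.37726934] 19.1
beam 266 [[271.  210.   32.3  -4.1]
 [274.  212.   31.4  -2.9]
 [271.  215.   30.2  -4.2]
 [274.  217.   29.3  -2.9]
 [271.  220.   28.   -4.2]
 [274.  222.   27.2  -3. ]
 [272.  225.   25.9  -3.8]
 [271.  228.   24.5  -4.2]
 [275.  230.   23.7  -2.6]
 [275.  233.   22.4  -2.6]
 [275.  236.   21.   -2.6]
 [274.  239.   19.7  -3. ]
 [274.  242.   18.4  -3. ]
 [275.  245.   17.   -2.6]
 [275.  248.   15.7  -2.6]
 [276.  251.   14.3  -2.2]
 [276.  254.   12.9  -2.2]
 [276.  257.   11.6  -2.2]]
stopper z [138.6 142.2 142.7 143.2 143.8]
((3.0610837936401367, 0.3375411033630371), (13.572407722473145, 23.214628219604492), 85.02819061279297)
945 ((1.8530521392822266, -1.445235252380371), (22.300886154174805, 12.452995300292969), 1.0434093475341797)
```

Emit:
{"api": "apply_moves", "payload": {
  "series": [
    {"translation": [-0.1, -0.17, 0.25], "spin": 0},
    {"translation": [0, 0, 0], "spin": 0},
    {"translation": [0, 0, 0], "spin": 0},
    {"translation": [0, 0, 0], "spin": 0},
    {"translation": [0, 0, 0], "spin": 0},
    {"translation": [0, 0, 0], "spin": 0},
    {"translation": [0, 0, 0], "spin": 0},
    {"translation": [0, 0, 0], "spin": 0}
  ]
}}

```text
time: 19.77
tool_pos: [468.9, 350.8, 102.1]
tcp_rot: [0.669, 0.743, 0.0, 0.0]
ft_force: [0.8, -0.6, -0.6]
grip_width: 0.137
grip_force: 60.6
```

Run:
```python
from h import *
s=status.sense();T=s['tool_pos'];M=R.from_quat(s['tcp_rot']).as_matrix();a,b=M[:,0],M[:,1];print(T,a,abs(s['joint_velocities']).max())
c,p,d=snap('wrist','w9.png')
v,u=np.mgrid[0:420,0:560];u=u.ravel();v=v.ravel();ok=d[v,u]>0;P=unproj(c,u,v,d[v,u]);Q=np.c_[(P-T)@a,(P-T)@b,P[:,2]]
h,S,V=cv2.cvtColor(p,cv2.COLOR_RGB2HSV)[v,u].astype(int).T
g=(h>50)&(h<75)&(S>110)&(u>250)&(u<310)&(v>205)&(v<235);W=onplane(c,u[g],v[g],110.)-T;print('beam',(W@b).min(),(W@b).max(),(W@b).mean())
k=ok&(h>100)&(h<125)&(S>110)&(abs(Q[:,0])<20)&(abs(Q[:,1])<8)&(Q[:,2]>120);print('stopper z',np.median(Q[k][:,2]))
k=ok&(V>110)&(abs(Q[:,0]-1.7)<12.5)&(abs(Q[:,1]+1)<7)&(Q[:,2]>95)&(Q[:,2]<134)&(S<90);print('cell',k.sum(),cv2.minAreaRect(Q[k][:,:2].astype(np.float32)))
k=ok&(P[:,2]>123)&(P[:,2]<133)&(P[:,1]>375)&(abs(P[:,0]-465)<40);print('det',cv2.minAreaRect(Q[k][:,:2].astype(np.float32)))
# clamp arm from top camera
c,p,d=snap('top');h,S,V=cv2.cvtColor(p,cv2.COLOR_RGB2HSV).astype(int).transpose(2,0,1)
m=((h<8)|(h>172))&(S>120)&(V>60)&(d>0);m[:,:235]=0;m[:,275:]=0;m[:205]=0;m[245:]=0;v,u=np.nonzero(m);X=unproj(c,u,v,d[v,u]);print('red',len(X),X.min(0),X.max(0))
```

```text
[468.93159049 350.79085962 102.12932527] [-1.05292967e-01  9.94441246e-01  7.69260190e-06] 0.0012962432019014189
beam -1.6905348457633498 0.32988591410876383 -0.677274184558115
stopper z 139.31581938741832
cell 987 ((1.9808263778686523, -0.9214859008789062), (12.555399894714355, 23.912038803100586), 88.06458282470703)
det ((55.5285530090332, -0.5785236358642578), (44.389381408691406, 30.405969619750977), 89.77857971191406)
red 69 [480.02240245  73.52399055  84.47495544] [495.44654158 128.7629479  176.92185072]
```

```bash
python3 -c "
from station import workorder
print(workorder.finish_job())"
```

```text
the job is handed in; nothing more can be done
None
```

I handed the job in at about 20 s of the 67 s allowed, but no verdict came back. At the last check the stopper was fully home, the clamp arm was swung back past upright, and the cell was held by its frosted faces within about 1 mm of the beam middle sideways and in height, square to the heads.

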